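# Pin the sliding carton stop on the packing bench

### The arm

A 6-joint arm with a two-finger parallel gripper is mounted at the origin on a cart in front of the work surface, level with it; the furniture and walls round the work are solid. World frame = base frame: x ahead of the robot, y to its left, z up, the work surface at z = 0. Lengths are in m, angles in rad, forces in N, time in s.
With the tool pointing down it reaches from about 0.25 to 0.725 m from the base axis. Payload 4 kg.
Tool frame: the origin (TCP) lies midway between the tips of the shut fingers; the grasp point (between the pads) lies 19 mm behind it; z points along the fingers, y is the line along which they close (so a half turn about z gives the same grasp; the last joint's range is limited). The gripper opens to 85 mm and grips with 20 to 120 N. Pads are 22 mm wide; open, the fingers measure 114 mm over their backs; the gripper's body (76 mm by 85 mm) begins 54 mm behind the grasp point. The pads swing forward as they close: fully open they stand 13 mm farther back than shut.
Start: joints at [1.319, 0.241, 0.005, 1.335, 0, 1.571], TCP at [0.125, 0.484, 0.231] pointing down, gripper open.
Joint ranges: [-2.72, 2.72], [-1.05, 1.87], [-1.09, 1.28], [-1.99, 2.15], [-1.42, 1.44], [-3.14, 3.14]. Speed limits (rad/s): [2.79, 2.79, 3.14, 3.14, 3.14, 3.14].

### API

Orientations are given as a unit quaternion [x, y, z, w].
In Python, from workcell import status, camera, get_calibration, ticket gives the robot as it stands.
- The arm moves only by the shell command python3 -m creep 'ROWS' [OPENING]. ROWS is JSON, a list of rows, each a list of 6 numbers: the shift along the world's x, y, z in cm, then the turn, a rotation vector about the world's x, y, z in degrees. A call has 1 to 8 rows; each row shifts and turns the commanded pose from where the row before left it; what a row does not reach is not made up. A row lasts 1/10 s, in which the tool goes at most 50 mm and 8.59 degrees, less where a joint would pass 70% of its speed; a pose out of reach is approached as far as the arm can. A call is refused whole if a number of a shift passes 5 or a number of a turn 8.59, either way. A call with a gripper value outside its range is refused whole. OPENING is the opening, from -1 (shut) to 1 (fully open), so that 0 is half open, set as the call begins (- or left out, the last holds). The fingers move at their own pace and stop on an object; the grip force is fixed at half the most. Time passes only in rows, so rows that do not move let the fingers close. It gives the time, the measured TCP pose, the force, the opening and the grip force at its end, in the units of the state.
- status.get_obs(): the state, without advancing time (a new reading comes with each control period).
- camera(name): name is "side" or "top"; returns the picture (420x560x3 uint8, red, green, blue); there is no depth.
- get_calibration(name): a dict with "fx", "fy", "cx", "cy" (pixels), "rvec" (rotation vector, rad) and "tvec" (3), from world to camera coordinates, as OpenCV has them. Camera axes: x right, y down, z forward; pixel columns grow to the right and rows downward; lengths in m; the calibration is good to about 2 mm. A picture is of the moment at which its call begins. get_calibration takes no time and is no camera call.
- ticket.job_done(): hands the job in; it is judged then, once.
The state is a dict: "clock": time; "joint_pos": joint angles; "joint_vel": joint speeds; "tau": joint torques, N m; "eef_pos": TCP position; "tool_rot": TCP orientation; "ft_force": force on the tool from outside, world axes, zero at the start; "ft_torque": the same for the moment, N m; "grip_width": finger opening in m; "grasp_force": force on a finger pad.
Only numpy, scipy, OpenCV 4.12 (cv2) and the standard library are available. Lean on these libraries where they do the work, as an engineer would, in place of code of your own. Each camera call takes 0.05 s, during which the arm holds its last target. There are 200 camera calls.

### The job

Lock the blue sliding carton stop near its yellow mark with the red-handled quick-release pin: take the pin from its grey stand with the thumb button squeezed in, put it through the hole in the stop, bring the stop along its rail until the pin finds the index hole underneath by feel (it lies hidden up to an inch before or after the mark), and push the pin down until its collar sits flush on the stop. Then let go so that the button springs out and the pin is locked, standing straight. Work gently, do not force the pin against the stand, stop or rail, and leave the other things on the bench where they are.

Things in the scene. Friction and masses are not known exactly. Their poses are not given: they have to be found in the camera images.
- pin_grip (a point): Point at button height in the middle of the red block handle, 24 x 26 x 44 mm (x, y, z), of a quick-release pin that stands upright in a grey stand. z is up the pin's axis, y the squeeze direction. The handle's top is 18 mm above this point, with a 3 mm disc on it; the steel collar's underside is 30 mm below. A round thumb button, 11 mm across, stands 4.5 mm out of the -y face at this height
- pin_collar (a point): Centre of the underside of the pin's steel collar (26 mm across, 4 mm thick), 30 mm below pin_grip; this face sits flush on the stop when the pin is home
- button (a joint): travel of the pin's thumb button: 0 = fully out (balls out, locked), 0.004 m = fully in (balls drawn in); its spring needs 4 N to start and 8 N for the full travel
- pin: The whole quick-release pin, about 0.15 kg; origin at the collar's underside, z up its axis, y the squeeze direction. Gripping the handle across y at the button's height with at least 15 N pushes the button in; keep it in while the pin moves through a hole. Any other grip leaves it locked
- pin_stand: Grey parking stand of the pin, fixed to the bench, 75 x 75 x 52 mm, origin at the centre of its underside. Its 18 mm top plate has a 16 mm through hole in which the pin stands, its balls locked below the plate
- stand_hole (a point): centre of the stand's hole at its top face, 52 mm above the bench; the collar's underside rests here at the start
- stop_rail: Aluminium rail with black end caps, fixed to the bench, 100 x 280 x 45 mm (x, y, z), origin at the centre of its underside; the blue stop slides on it along y. Hidden under the stop lies a fixed steel index strip, 8 mm thick, top 45 mm above the bench, 29 mm of free depth below it, with one hole 16 mm wide on the rail's middle line
- rail_mark (a point): The yellow mark across the rail: point on the rail's middle line, 45 mm above the bench, at the level of the index strip's top; axes as stop_rail. The strip was set by hand: its hidden hole lies up to 24 mm to either side of this point along y, so it has to be felt with the pin's nose
- stop_hole (a point): Centre of the hole in the blue stop, at the top of its 10 mm foot plate, 55.5 mm above the bench (0.5 mm gap to the strip below); axes as stop_rail. Hole 15.6 mm wide. The stop slides along y against about 1.5 N of friction, from 50 mm on the -y side of the mark to 30 mm on the +y side, and starts 32 to 48 mm to the -y side; the pin in its hole can drag it
- tape_roll: bystander: white tape roll 84 mm across, 49 mm high, lying; origin at the centre of its underside
- cream_jar: bystander: small white jar with a pink lid, 53 mm across, 46 mm high; origin at the centre of its underside
- stapler: bystander: teal stapler 28 x 122 x 36 mm, long along its y; origin at the centre of its underside
- pin_nose (a point): Lower end of the pin's round steel shank, 38 mm below the collar's underside. The shank is 14 mm across; its last 7 mm are a half-round nose. Two brass locking balls stick out 3.5 mm at its x sides, centred 22.5 mm below the collar; they draw in only while the button is in, and otherwise block the pin in every hole, in and out
- stop: The blue sliding stop. Its foot reaches from 39 mm on the -y side of its hole to 100 mm on the +y side and is 96 mm wide; an upright stop face, top 104 mm above the bench, stands 94 mm to the +y side of the hole, with two ribs reaching back to 66 mm. Origin 55.5 mm straight below stop_hole

How it is judged:
On the way, in this order (a step that is already met when the one before it is completed fails the run):
1. the pin is drawn out of its stand with the button squeezed in (z of pin_collar in the frame of stand_hole above 0.04 m and value of joint button above 0.003 m), for 0.1 s.
2. the pin is home in the stop and the rail with the button still squeezed in (z of pin_collar in the frame of stop_hole below 0.003 m and horizontal distance between pin_collar and stop_hole below 0.004 m and value of joint button above 0.003 m), for 0.1 s.
At the end, for the whole second after the job is handed in: The pin stands upright (within 0.06 rad) and at rest through the stop and the index hole: collar flush on the stop (within 2 mm in height, 3 mm sideways), the stop's hole within 27 mm of the mark, the thumb button sprung out to within 0.8 mm (z of pin_collar in the frame of stop_hole between -0.002 and 0.002 m and horizontal distance between pin_collar and stop_hole below 0.003 m and angle between pin's own z axis and vertical below 0.06 rad and value of joint button below 0.0008 m and horizontal distance between stop_hole and rail_mark below 0.027 m and linear speed of pin below 0.01 m/s); the robot touches nothing.
It fails at once if the pin is forced against the stop or rail with more than 25 N (contact force between pin and stop_rail above 25 N).
It fails at once if the pin is wrenched against its stand with more than 25 N (contact force between pin and pin_stand above 25 N).
It fails at once if a bystander is moved by more than 25 mm (distance of any of tape_roll, cream_jar, stapler from where it was at the start of the episode above 0.025 m).
It also fails if it takes over 70 s, if anything falls off the work surface, if the arm or the gripper's body presses on something with over 40 N, if the wrist force passes 120 N, or if a joint passes its speed limit or range.

## Working session

There is one attempt and no reset: what is moved stays moved. The work goes in short steps, Python scripts to look and compute and a shell command to move; the robot and the scene stay as the last step left them, time stands still between calls to the robot, and variables do not carry over. Pictures are saved under pics/ and viewed, at most 10 in all, crops included, and the job is handed in when it is done.

```bash
mkdir -p pics; python3 - <<'E'
from workcell import status,camera,get_calibration
import cv2
for n in("top","side"):
    cv2.imwrite(f"pics/{n}0.png",camera(n)[:,:,::-1]); print(get_calibration(n))
print(status.get_obs())
E
```

```text
{'fx': 533.2543677833362, 'fy': 533.2543677833362, 'cx': 276.12771436904217, 'cy': 206.14655074431312, 'rvec': array([ 2.14078977, -2.14102554,  0.18145698]), 'tvec': array([-0.13531588,  0.5680449 ,  1.18506353])}
{'fx': 469.40070062174004, 'fy': 469.40070062174004, 'cx': 279.6748713571309, 'cy': 213.56927020694812, 'rvec': array([ 1.9559698 , -0.21398185,  0.13922481]), 'tvec': array([-0.58477306,  0.05404073,  0.99319009])}
{'clock': 0.1, 'joint_pos': array([ 1.31903262e+00,  2.41360510e-01,  3.85593003e-03,  1.33516629e+00,
       -1.47427156e-05,  1.57081331e+00]), 'joint_vel': array([-0.00049201, -0.00111719,  0.00569602,  0.00147243, -0.00114339,
       -0.00122272]), 'tau': array([-3.34653862e-05, -3.73138475e+01,  2.53010434e+01,  1.08516309e-02,
       -3.62546234e-05, -2.25681170e-06]), 'eef_pos': array([0.1244226 , 0.48369983, 0.23048938]), 'tool_rot': array([ 1.25558020e-01,  9.92085836e-01, -9.30779652e-04, -1.10352938e-04]), 'ft_force': array([-0.03529324,  0.35557526, -0.42068152]), 'ft_torque': array([-0.01266831,  0.0100002 ,  0.02183287]), 'grasp_force': 0.0, 'grip_width': 0.0850471849143985}
```

View pics/top0.png

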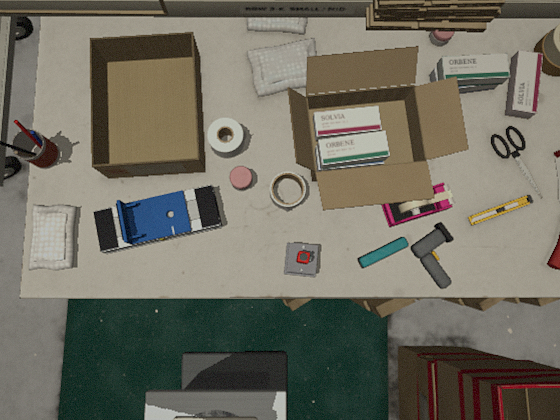

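View pics/side0.png

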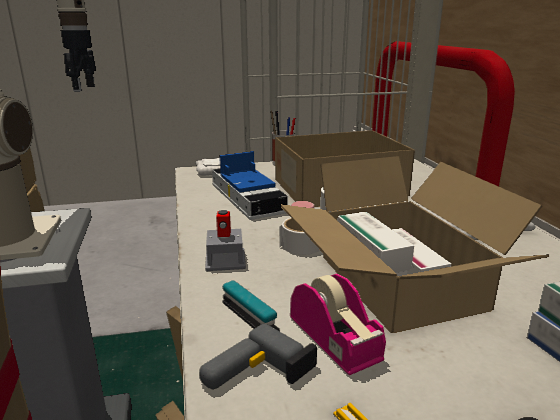

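```bash
cat > h.py <<'E'
import numpy as np,cv2
from workcell import get_calibration
def cal(n):
    c=get_calibration(n);K=np.array([[c['fx'],0,c['cx']],[0,c['fy'],c['cy']],[0,0,1.]])
    return K,np.array(c['rvec'],float),np.array(c['tvec'],float)
def proj(n,p):
    K,r,t=cal(n);return cv2.projectPoints(np.atleast_2d(np.array(p,float)),r,t,K,None)[0][:,0]
def back(n,uv,z):
    K,r,t=cal(n);R=cv2.Rodrigues(r)[0];c=-R.T@t
    d=R.T@np.linalg.inv(K)@np.array([uv[0],uv[1],1.]);return c+d*(z-c[2])/d[2]
E
python3 - <<'E'
from h import *
print(proj("top",[.125,.484,.231]),proj("side",[.125,.484,.231]))
a=cv2.imread("pics/top0.png");b=cv2.imread("pics/side0.png")
A=cv2.resize(a[175:260,85:230],None,fx=5,fy=5,interpolation=cv2.INTER_CUBIC)
cv2.imwrite("pics/c1.png",A)
B=cv2.resize(a[230:285,275:330],None,fx=7,fy=7,interpolation=cv2.INTER_CUBIC)
C=cv2.resize(b[200:275,195:255],None,fx=5.13333,fy=5.13333,interpolation=cv2.INTER_CUBIC)
C=cv2.resize(C,(400,385))
cv2.imwrite("pics/c2.png",np.hstack([B,C]))
E
```

```text
[[-62.21830464 429.29195514]] [[84.74674033 92.86948153]]
```

View pics/c1.png

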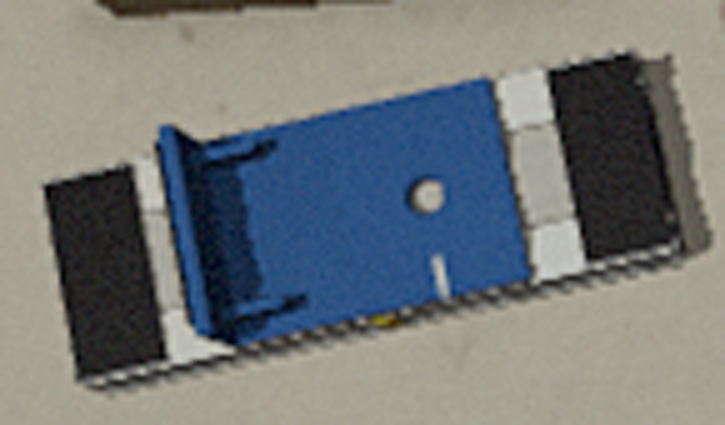

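View pics/c2.png

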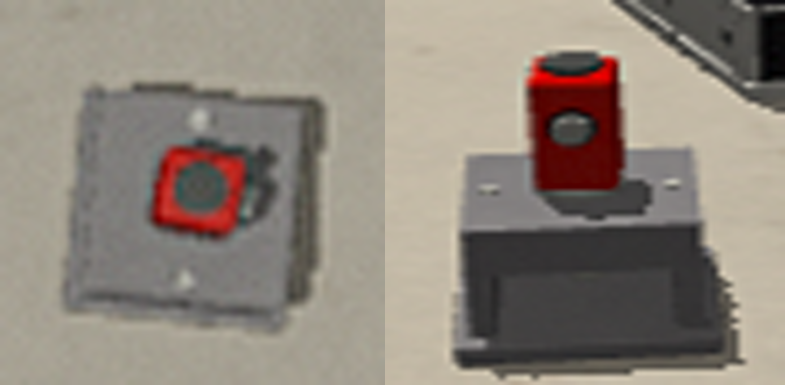

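```bash
python3 - <<'E'
from h import *
f=lambda u,v:(u/5+85,v/5+175)
g=lambda u,v:(u/7+275,v/7+230)
np.set_printoptions(precision=4,suppress=True)
hole=back("top",f(427,195),.0555);print("hole",hole)
mk=back("top",f(383,317),.045);print("mark near edge",mk)
P=[back("top",f(*p),.045) for p in((45,185),(632,55),(80,378),(683,245))]
print("rail corners",P)
d=(P[1]+P[3]-P[0]-P[2]);print("rail dir deg",np.degrees(np.arctan2(-d[1],-d[0])))
disc=back("top",g(201,187),.103);print("disc",disc)
Q=[back("top",g(*p),.100) for p in((168,147),(247,152),(228,235),(153,225))]
print("handle",Q,np.mean(Q,0))
for i in range(4):
    e=Q[(i+1)%4]-Q[i];print(np.linalg.norm(e),np.degrees(np.arctan2(e[1],e[0])))
S=[back("top",g(*p),.052) for p in((85,90),(305,100),(290,310),(68,300))];print("stand",np.mean(S,0))
for i in range(4):
    e=S[(i+1)%4]-S[i];print(np.linalg.norm(e),np.degrees(np.arctan2(e[1],e[0])))
# side check: disc pixel
s=lambda u,v:((u-385)/400*60+195,v/385*75+200)
print("side disc px",s(570,63),proj("side",disc),"btn px",s(573,127))
E
```

```text
hole [0.5483 0.1061 0.0555]
mark near edge [0.4934 0.1265 0.045 ]
rail corners [array([0.5544, 0.2839, 0.045 ]), array([0.6156, 0.015 , 0.045 ]), array([0.4656, 0.2632, 0.045 ]), array([ 0.5266, -0.0101,  0.045 ])]
rail dir deg 102.71309832796085
disc [ 0.4477 -0.1947  0.103 ]
handle [array([ 0.4603, -0.1847,  0.1   ]), array([ 0.4588, -0.2093,  0.1   ]), array([ 0.4331, -0.2031,  0.1   ]), array([ 0.4362, -0.1799,  0.1   ])] [ 0.4471 -0.1942  0.1   ]
0.024632160267089476 -93.62775122217997
0.02644943962046575 166.49077416533274
0.02344831543210673 82.41317129487183
0.02465978855180936 -11.316335848821353
stand [ 0.4471 -0.1932  0.052 ]
0.07153805151736527 -92.60850292482112
0.06794540785911647 175.14717635838926
0.07153706517502217 87.41317109239468
0.06797240955790973 -4.851095270623825
side disc px (222.75, 212.27272727272728) [[222.2582 210.3085]] btn px (223.2, 224.74025974025975)
```

```bash
python3 -m creep '[[2,-4.2,0,0,0,7.4],[2,-4.2,0,0,0,0],[2,-4.2,0,0,0,0],[2,-4.2,0,0,0,0],[2,-4.2,0,0,0,0],[2,-4.2,0,0,0,0],[2,-4.2,0,0,0,0],[2,-4.2,0,0,0,0]]' 1; python3 -m creep '[[2,-4.2,0,0,0,0],[2,-4.2,0,0,0,0],[2,-4.2,0,0,0,0],[2,-4.2,0,0,0,0],[2,-4.2,0,0,0,0],[2,-4.2,0,0,0,0],[2,-4.2,0,0,0,0],[2,-4.2,0,0,0,0]]'
```

```text
clock: 0.9
eef_pos: [0.2847, 0.1465, 0.2312]
tool_rot: [0.061, 0.998, 0.0, 0.0]
ft_force: [0.5, -0.4, 0.4]
grip_width: 0.0853
grasp_force: 0.0
clock: 1.7
eef_pos: [0.4447, -0.1897, 0.2309]
tool_rot: [0.062, 0.998, 0.0, -0.0]
ft_force: [0.8, 0.7, 0.5]
grip_width: 0.0857
grasp_force: 0.0
```

```bash
python3 -m creep '[[0.25,-0.48,-4,0,0,0],[0,0,-4,0,0,0],[0,0,-4,0,0,0],[0,0,0,0,0,0],[0,0,0,0,0,0],[0,0,0,0,0,0]]'; python3 - <<'E'
from workcell import camera
import cv2,numpy as np
a=camera("top")[:,:,::-1];b=camera("side")[:,:,::-1]
cv2.imwrite("pics/g.png",np.hstack([cv2.resize(a[205:305,255:355],(400,400),interpolation=2),cv2.resize(b[160:280,165:285],(400,400),interpolation=2)]))
E
```

```text
clock: 2.3
eef_pos: [0.4487, -0.1931, 0.1135]
tool_rot: [0.061, 0.998, -0.001, 0.002]
ft_force: [-0.1, -0.2, 1.3]
grip_width: 0.0856
grasp_force: 0.0
```

View pics/g.png

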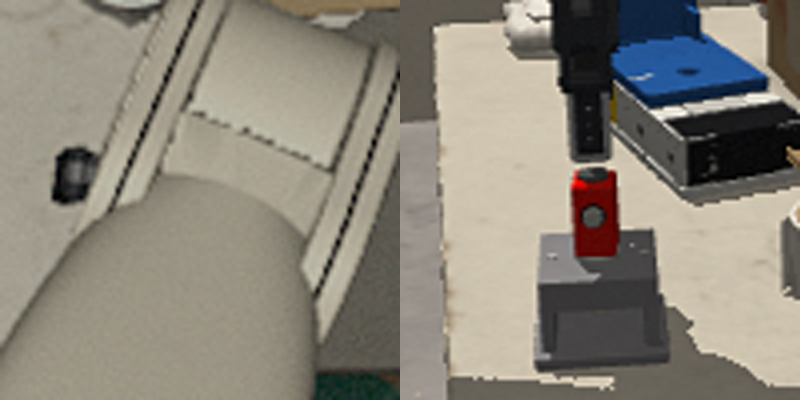

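```bash
python3 -m creep '[[0,0,-2.4,0,0,0],[0,0,-2.5,0,0,0],[0,0,0,0,0,0],[0,0,0,0,0,0]]' -0.1; python3 -m creep '[[0,0,0,0,0,0],[0,0,0,0,0,0]]' -0.2
```

```text
clock: 2.8
eef_pos: [0.4477, -0.1929, 0.0635]
tool_rot: [0.061, 0.998, -0.0, 0.001]
ft_force: [0.7, -0.7, 0.7]
grip_width: 0.0383
grasp_force: 0.2
clock: 3.0
eef_pos: [0.4484, -0.1936, 0.0641]
tool_rot: [0.061, 0.998, -0.001, 0.002]
ft_force: [-1.9, -2.1, 2.4]
grip_width: 0.0343
grasp_force: 1.3
```

```bash
python3 -m creep '[[0,0,0,0,0,0],[0,0,0,0,0,0]]' -0.3; python3 -m creep '[[0,0,0,0,0,0],[0,0,0,0,0,0]]' -0.4;
```

```text
clock: 3.2
eef_pos: [0.4481, -0.1938, 0.0635]
tool_rot: [0.062, 0.998, -0.001, 0.001]
ft_force: [-1.5, -4.2, 4.6]
grip_width: 0.0301
grasp_force: 3.1
clock: 3.4
eef_pos: [0.448, -0.1937, 0.0634]
tool_rot: [0.062, 0.998, -0.001, 0.001]
ft_force: [-1.1, -4.8, 5.1]
grip_width: 0.026
grasp_force: 28.1
```

```bash
python3 -m creep '[[0,0,0,0,0,0],[0,0,0,0,0,0],[0,0,0,0,0,0]]' -1; python3 -m creep '[[0,0,0.5,0,0,0],[0,0,0.5,0,0,0],[0,0,0,0,0,0]]'
```

```text
clock: 3.7
eef_pos: [0.448, -0.1939, 0.0635]
tool_rot: [0.062, 0.998, -0.001, 0.001]
ft_force: [-0.7, -5.9, 7.6]
grip_width: 0.0253
grasp_force: 58.4
clock: 4.0
eef_pos: [0.4472, -0.1935, 0.0724]
tool_rot: [0.062, 0.998, -0.001, 0.0]
ft_force: [0.2, -4.2, 2.0]
grip_width: 0.0253
grasp_force: 60.0
```

```bash
python3 -m creep '[[0,0,1.0,0,0,0],[0,0,1.5,0,0,0],[0,0,1.5,0,0,0],[0,0,2,0,0,0],[0,0,2,0,0,0],[0,0,0,0,0,0],[0,0,0,0,0,0],[0,0,0,0,0,0]]'
```

```text
clock: 4.8
eef_pos: [0.446, -0.1917, 0.1507]
tool_rot: [0.061, 0.998, 0.001, -0.001]
ft_force: [0.4, -0.3, -0.8]
grip_width: 0.0253
grasp_force: 58.8
```

```bash
python3 -m creep '[[0.7,2.1,0,0,0,0],[1.4,4.2,0,0,0,3.5],[1.45,4.2,0,0,0,4],[1.45,4.2,0,0,0,4],[1.45,4.2,0,0,0,4],[1.45,4.2,0,0,0,4],[1.4,4.2,0,0,0,0],[0.7,2.1,0,0,0,0]]'; python3 -m creep '[[0.2,0.4,0,0,0,0],[0,0,0,0,0,0],[0,0,0,0,0,0],[0,0,0,0,0,0]]'; python3 - <<'E'
from workcell import camera,status
import cv2,numpy as np
a=camera("top")[:,:,::-1];b=camera("side")[:,:,::-1]
cv2.imwrite("pics/top1.png",a);cv2.imwrite("pics/side1.png",b)
cv2.imwrite("pics/h.png",np.hstack([cv2.resize(a[160:260,110:210],(400,400),interpolation=2),cv2.resize(b[130:230,190:290],(400,400),interpolation=2)]))
print(status.get_obs()['joint_pos'],status.get_obs()['eef_pos'])
E
```

```text
clock: 5.6
eef_pos: [0.5469, 0.105, 0.1505]
tool_rot: [-0.11, 0.994, 0.001, -0.001]
ft_force: [0.0, -0.5, -1.9]
grip_width: 0.025
grasp_force: 59.3
clock: 6.0
eef_pos: [0.5485, 0.1041, 0.1519]
tool_rot: [-0.108, 0.994, -0.0, -0.001]
ft_force: [-0.3, 0.1, -2.1]
grip_width: 0.0255
grasp_force: 59.3
[ 1.87699547e-01  4.00384088e-01  2.04479904e-02  1.19106207e+00
 -7.16316847e-05 -2.81402040e-02] [0.54884034 0.10422205 0.15236004]
```

View pics/h.png

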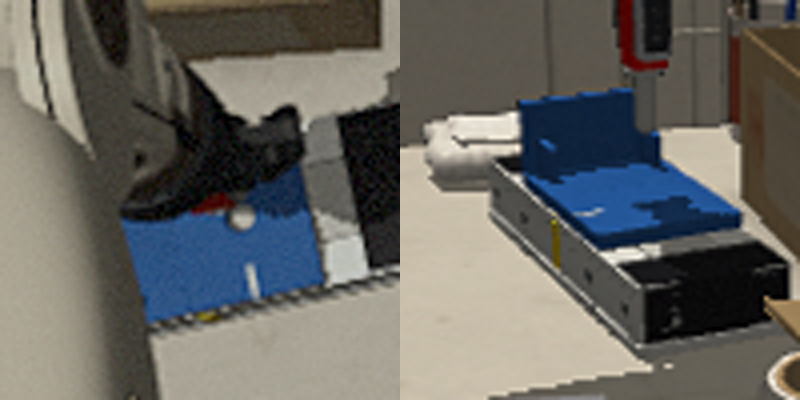

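```bash
python3 - <<'E'
from h import *
print(proj("side",[.5483,.1061,.0555]),proj("side",[[.5485,.1042,.103],[.5485,.1042,.12]]))
print(back("side",(251.4,181.6),.0555))
b=cv2.imread("pics/side1.png").astype(int); o=cv2.imread("pics/side0.png").astype(int)
for v in range(150,168,2): print(v,b[v,238:266].sum(1)//3)
g=o[174:190,236:266].sum(2)//3; print(g)
a=cv2.imread("pics/top0.png").astype(int)[207:222,162:180,2];print(a)
E
```

```text
[[250.86709664 180.28010615]] [[250.56755871 162.17717966]
 [250.38491002 155.4743369 ]]
[0.54795211 0.09562526 0.0555    ]
150 [84 84 85 85 85 85 83 69 72 71 47 67 72 74 72 66 84 85 85 84 84 84 84 85
 83 70 78 84]
152 [86 86 87 89 60 70 73 89 87 82 68 71 72 73 71 67 84 85 83 84 84 84 83 84
 83 70 78 84]
154 [37 36 36 35 36 36 33 34 36 32 46 67 73 75 72 67 83 85 86 85 85 85 83 85
 88 71 77 86]
156 [37 35 36 36 37 34 37 37 35 34 46 67 73 73 73 66 82 85 85 85 84 85 84 85
 86 71 79 85]
158 [35 35 34 36 36 34 34 34 35 34 46 67 73 75 72 67 82 85 86 84 85 84 83 85
 85 70 79 85]
160 [36 35 36 33 36 36 36 35 35 34 44 68 72 73 73 68 84 83 83 84 82 82 83 85
 84 67 76 82]
162 [ 35  38  33  36  35  36  35  36  35  35  35  48  66  68  64  58  95 138
 141 138 183 190 188 189 189 186 187 186]
164 [ 36  37  37  38  37  35  35  34  34  34  35  33  29  35  34  38  33 138
 181 183 182 182 183 183 182 185 184 186]
166 [ 36  34  35  35  34  38  35  36  34  38  34  32  32  34  31  34  26 140
 186 187 185 186 185 185 186 186 187 187]
[[ 88  88  88  87  87  87  85  85  85  85  86  85  86  87  85  87  87  87
[... 2353 characters left out ...]
 34  43  47  40  40  50]
 [ 42  40  50  45  16  50 140 181 169 172 163 103  31  44  47  49  46  47]
 [ 50  45  49  50  13  60 139 180 169 171 167 127  25  42  49  44  44  41]
 [ 42  39  49  44  10  62 126 168 177 178 169 107  37  38  47  49  50  46]
 [ 49  40  44  48  29  42  86 128 168 162 142  47  38  37  51  47  41  41]
 [ 38  42  46  45  45  40  50  70  86  84  46  34  46  44  51  48  45  40]
 [ 49  47  45  51  48  45  31  31  44  27  46  42  42  46  45  40  46  50]
 [ 46  44  48  40  41  43  48  48  46  48  49  49  37  44  41  50  45  48]
 [ 49  48  48  48  41  48  46  38  46  40  49  46  43  51  42  53  42  44]
 [ 52  37  46  54  44  48  42  45  42  49  47  38  47  46  48  49  45  46]]
```

```bash
python3 -m creep '[[0,0.25,-1.5,0,0,0],[0,0,-1.5,0,0,0],[0,0,-1.3,0,0,0],[0,0,0,0,0,0],[0,0,0,0,0,0]]'; python3 -m creep '[[0,0,-0.2,0,0,0],[0,0,-0.2,0,0,0],[0,0,0,0,0,0]]';python3 -m creep '[[0,0,-0.1,0,0,0],[0,0,-0.1,0,0,0],[0,0,0,0,0,0]]'
```

```text
clock: 6.6
eef_pos: [0.549, 0.1073, 0.1096]
tool_rot: [-0.108, 0.994, -0.0, -0.0]
ft_force: [-0.2, -0.5, -1.0]
grip_width: 0.0255
grasp_force: 59.3
clock: 6.9
eef_pos: [0.5492, 0.1079, 0.1056]
tool_rot: [-0.109, 0.994, 0.0, 0.0]
ft_force: [0.1, -1.2, -2.4]
grip_width: 0.0259
grasp_force: 59.3
clock: 7.2
eef_pos: [0.549, 0.108, 0.1032]
tool_rot: [-0.109, 0.994, -0.0, -0.0]
ft_force: [-0.2, 0.2, -1.5]
grip_width: 0.0253
grasp_force: 59.3
```

```bash
python3 -m creep '[[0,0,-0.1,0,0,0],[0,0,-0.1,0,0,0],[0,0,0,0,0,0]]'; python3 -m creep '[[0,0,-0.1,0,0,0],[0,0,-0.1,0,0,0],[0,0,0,0,0,0]]'
```

```text
clock: 7.5
eef_pos: [0.5489, 0.1079, 0.1011]
tool_rot: [-0.109, 0.994, -0.0, -0.0]
ft_force: [-0.0, 0.4, -2.3]
grip_width: 0.0256
grasp_force: 59.3
clock: 7.8
eef_pos: [0.5489, 0.1078, 0.0991]
tool_rot: [-0.109, 0.994, -0.0, -0.0]
ft_force: [0.9, -0.8, -2.2]
grip_width: 0.0254
grasp_force: 59.3
```

```bash
python3 -m creep '[[0,0,-0.1,0,0,0],[0,0,-0.1,0,0,0],[0,0,0,0,0,0]]'; python3 -m creep '[[0,0,-0.1,0,0,0],[0,0,-0.1,0,0,0],[0,0,0,0,0,0]]'
```

```text
clock: 8.1
eef_pos: [0.5488, 0.1077, 0.0971]
tool_rot: [-0.109, 0.994, -0.0, -0.0]
ft_force: [-0.8, -1.0, -0.4]
grip_width: 0.0253
grasp_force: 59.3
clock: 8.4
eef_pos: [0.5488, 0.1077, 0.095]
tool_rot: [-0.109, 0.994, -0.0, -0.0]
ft_force: [-1.9, -0.6, -1.4]
grip_width: 0.0251
grasp_force: 59.4
```

```bash
python3 -m creep '[[0,0,-0.1,0,0,0],[0,0,0,0,0,0]]'; python3 -m creep '[[0,0,-0.05,0,0,0],[0,0,0,0,0,0]]'
```

```text
clock: 8.6
eef_pos: [0.5488, 0.1077, 0.0942]
tool_rot: [-0.109, 0.994, -0.0, -0.0]
ft_force: [-1.9, -2.6, -1.3]
grip_width: 0.0259
grasp_force: 59.6
clock: 8.8
eef_pos: [0.549, 0.1078, 0.0941]
tool_rot: [-0.109, 0.994, -0.0, -0.0]
ft_force: [-3.6, -2.3, 4.4]
grip_width: 0.0257
grasp_force: 59.9
```

```bash
python3 -m creep '[[-0.08,0.15,0,0,0,0],[-0.035,0.15,0,0,0,0]]'; python3 -m creep '[[-0.035,0.15,0,0,0,0],[-0.035,0.15,0,0,0,0]]'; python3 -m creep '[[-0.035,0.15,0,0,0,0],[-0.035,0.15,0,0,0,0]]'
```

```text
clock: 9.0
eef_pos: [0.5483, 0.1103, 0.0941]
tool_rot: [-0.108, 0.994, -0.001, 0.0]
ft_force: [-2.9, -5.9, 3.5]
grip_width: 0.0257
grasp_force: 60.2
clock: 9.2
eef_pos: [0.5476, 0.1135, 0.0941]
tool_rot: [-0.108, 0.994, -0.001, 0.0]
ft_force: [-1.2, -4.7, 3.6]
grip_width: 0.0254
grasp_force: 60.2
clock: 9.4
eef_pos: [0.5469, 0.1166, 0.0941]
tool_rot: [-0.108, 0.994, -0.001, 0.0]
ft_force: [-2.3, -4.3, 4.9]
grip_width: 0.0254
grasp_force: 60.2
```

```bash
for i in 1; do python3 -m creep '[[-0.035,0.15,0,0,0,0],[-0.035,0.15,0,0,0,0]]'; python3 -m creep '[[-0.035,0.15,0,0,0,0],[-0.035,0.15,0,0,0,0]]'; done | grep -E "eef|ft_f"
```

```text
eef_pos: [0.5462, 0.1196, 0.0941]
ft_force: [-1.6, -4.5, 2.9]
eef_pos: [0.5454, 0.1228, 0.0941]
ft_force: [-1.7, -3.5, 1.9]
```

```bash
python3 -m creep '[[-0.035,0.15,0,0,0,0],[-0.035,0.15,0,0,0,0]]' | grep -E "eef|ft_f"
```

```text
eef_pos: [0.5443, 0.1266, 0.0935]
ft_force: [-1.0, -1.1, -0.5]
```

```bash
python3 -m creep '[[-0.035,0.15,0,0,0,0],[-0.035,0.15,0,0,0,0]]' | grep -E "eef|ft_f"
```

```text
eef_pos: [0.5437, 0.1294, 0.0935]
ft_force: [-0.2, -1.1, -0.8]
```

```bash
python3 -m creep '[[0,0,-0.1,0,0,0],[0,0,0,0,0,0]]' | grep -E "eef|ft_f"; python3 -m creep '[[0,0,-0.1,0,0,0],[0,0,0,0,0,0]]' | grep -E "eef|ft_f"
```

```text
eef_pos: [0.5436, 0.1295, 0.0925]
ft_force: [-0.3, 0.1, -1.8]
eef_pos: [0.5437, 0.1292, 0.0915]
ft_force: [-1.0, 0.7, -2.5]
```

```bash
python3 -m creep '[[0,0,-0.1,0,0,0],[0,0,0,0,0,0]]' | grep -E "eef|ft_f"; python3 -m creep '[[0,0,-0.1,0,0,0],[0,0,0,0,0,0]]' | grep -E "eef|ft_f"
```

```text
eef_pos: [0.5438, 0.1291, 0.0907]
ft_force: [-0.3, -0.1, -1.3]
eef_pos: [0.5438, 0.1292, 0.0898]
ft_force: [-0.7, 0.3, -1.4]
```

```bash
python3 -m creep '[[0,0,-0.1,0,0,0],[0,0,-0.1,0,0,0],[0,0,0,0,0,0]]' | grep -E "eef|ft_f"
```

```text
eef_pos: [0.5435, 0.1294, 0.0878]
ft_force: [-1.8, 1.9, -0.2]
```

```bash
python3 -m creep '[[0,0,-0.1,0,0,0],[0,0,-0.1,0,0,0],[0,0,0,0,0,0]]' | grep -E "eef|ft_f"
```

```text
eef_pos: [0.5435, 0.1294, 0.0857]
ft_force: [-2.5, 4.8, 1.9]
```

```bash
python3 -m creep '[[0,0,-0.1,0,0,0],[0,0,-0.1,0,0,0],[0,0,0,0,0,0]]' | grep -E "eef|ft_f"
```

```text
eef_pos: [0.5434, 0.1294, 0.0838]
ft_force: [-2.9, 3.4, 2.0]
```

```bash
python3 -m creep '[[-0.03,0.04,-0.1,0,0,0],[0,0,-0.1,0,0,0],[0,0,0,0,0,0]]' | grep -E "eef|ft_f"
```

```text
eef_pos: [0.5433, 0.1295, 0.0816]
ft_force: [-2.5, 3.5, 2.4]
```

```bash
python3 -m creep '[[-0.02,0,-0.15,0,0,0],[0,0,-0.15,0,0,0],[0,0,0,0,0,0]]' | grep -E "eef|ft_f"
```

```text
eef_pos: [0.5433, 0.1295, 0.0785]
ft_force: [-2.8, 3.2, 1.2]
```

```bash
python3 -m creep '[[0,0,-0.15,0,0,0],[0,0,-0.15,0,0,0],[0,0,0,0,0,0]]' | grep -E "eef|ft_f"
```

```text
eef_pos: [0.5432, 0.1294, 0.0755]
ft_force: [-2.5, 3.7, 1.0]
```

```bash
python3 -m creep '[[-0.04,0.04,-0.15,0,0,0],[0,0,-0.15,0,0,0],[0,0,0,0,0,0]]' | grep -E "eef|ft_f"
```

```text
eef_pos: [0.543, 0.1294, 0.0724]
ft_force: [-1.4, 2.5, -0.6]
```

```bash
python3 -m creep '[[0,0,-0.15,0,0,0],[0,0,-0.1,0,0,0],[0,0,0,0,0,0]]' | grep -E "eef|ft_f"
```

```text
eef_pos: [0.543, 0.1294, 0.07]
ft_force: [-0.2, 2.2, -1.3]
```

```bash
python3 -m creep '[[0,0,-0.1,0,0,0],[0,0,-0.1,0,0,0],[0,0,0,0,0,0]]' | grep -E "eef|ft_f"
```

```text
eef_pos: [0.5429, 0.1294, 0.0681]
ft_force: [0.2, 1.4, -1.9]
```

```bash
python3 -m creep '[[0,0,-0.05,0,0,0],[0,0,-0.05,0,0,0],[0,0,0,0,0,0]]' | grep -E "eef|ft_f"
```

```text
eef_pos: [0.5429, 0.1294, 0.0672]
ft_force: [0.3, 0.4, -1.5]
```

```bash
python3 -m creep '[[0,0,-0.05,0,0,0],[0,0,0,0,0,0]]' | grep -E "eef|ft_f"
```

```text
eef_pos: [0.5429, 0.1294, 0.0671]
ft_force: [-0.7, -0.5, 1.4]
```

```bash
python3 -m creep '[[0,0,-0.03,0,0,0],[0,0,0,0,0,0],[0,0,0,0,0,0]]' | grep -E "eef|ft_f"; python3 -m creep '[[0,0,0,0,0,0],[0,0,0,0,0,0],[0,0,0,0,0,0],[0,0,0,0,0,0],[0,0,0,0,0,0]]' 0.6; python3 -m creep '[[0,0,2,0,0,0],[0,0,3,0,0,0],[0,0,4,0,0,0],[-2,-2,4,0,0,0],[-4,-1,2,0,0,0],[-4,0,0,0,0,0],[-4,0,0,0,0,0],[-4,0,0,0,0,0]]'; python3 - <<'E'
from workcell import camera
import cv2,numpy as np
a=camera("top")[:,:,::-1];b=camera("side")[:,:,::-1]
cv2.imwrite("pics/z.png",np.hstack([cv2.resize(a[165:265,100:200],(400,400),interpolation=2),cv2.resize(b[130:230,190:290],(400,400),interpolation=2)]))
E
```

```text
eef_pos: [0.5429, 0.1295, 0.0671]
ft_force: [-2.6, -1.9, 5.3]
clock: 15.0
eef_pos: [0.5428, 0.1299, 0.0663]
tool_rot: [-0.109, 0.994, 0.0, -0.0]
ft_force: [0.4, -0.1, 0.2]
grip_width: 0.0684
grasp_force: 0.0
clock: 15.8
eef_pos: [0.3614, 0.0996, 0.2167]
tool_rot: [-0.108, 0.994, 0.0, 0.0]
ft_force: [-0.1, -0.3, -0.0]
grip_width: 0.068
grasp_force: 0.0
```

View pics/z.png

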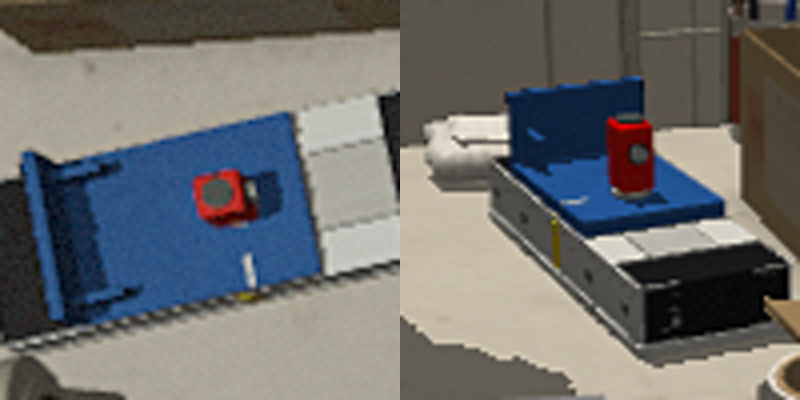

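The pin stands upright and flush at about (655,155) in the side half. Its button is out, and the white line on the stop is at the yellow mark, about (248,290) in the top half.

```bash
python3 -m creep '[[0,0,0,0,0,0],[0,0,0,0,0,0]]' | grep ft; python3 -c "
from workcell import ticket;print(ticket.job_done())"
```

```text
ft_force: [0.6, 0.5, -1.1]
the job is handed in; nothing more can be done
None
```

The pin is home through the stop and the index hole, standing upright with its collar flush and its button out near the yellow mark, and the job was handed in at about 16 s; the verdict was not shown.

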